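# Pack the hand magnifier and the stage bracket into the microscope kit's foam

### The job

Tidy up the microscope kit: put the hand magnifier and the L-shaped stage bracket into their matching cutouts in the foam insert and press each one fully home, so that it lies flat on the cutout's floor all along. Leave the eyepiece in its place in the insert.

Things in the scene. Friction and masses are not known exactly. Their poses are not given: they have to be found in the camera images.
- tray: Grey foam insert in a thin black frame, fixed, 220 x 290 mm. Origin: centre of its underside, on the table; z up, x the short direction, y the long one. Four cutouts, all 16 mm deep, dark flat floor 12 mm above the table: magnifier-shaped, L-shaped, 74 x 34 mm (eyepiece in it), and a plain 32 x 86 mm one that stays empty (centre at tray x 51, y 77 mm).
- foam_top (a point): Centre of the foam's top face, 28 mm above the table (frame 32 mm). The two shaped cutouts have 3 mm of play all round, but two opposed pairs of springy foam bulges in each (2 mm squeeze a side) stop a part merely laid in about 3 mm deep. Pressing it past them (about 8 to 20 N a push) with closed fingers on its top, it goes home; its top then stands 6 mm above the foam.
- magnifier_cutout (a point): Point on the floor of the magnifier cutout (tray x -52, y 45 mm, 12 mm above the table) where the magnifier's origin belongs; axes as the tray's. The seated magnifier's +x (handle end) is the tray's +y. Bulge pairs: at the head's widest place (40 mm from here towards tray -y) and on the handle (50 mm towards tray +y).
- bracket_cutout (a point): Point on the floor of the L-shaped cutout (tray x 22, y -50 mm, 12 mm above the table) where the bracket's origin belongs; axes as the tray's. The seated bracket's +x is the tray's -y, its +y (short arm) the tray's +x. Bulge pairs: at the long arm's two ends (55 mm from here along tray -y and +y), and on the short arm 45 mm towards tray +x and 42 mm towards tray +y.
- magnifier: Hand magnifier lying flat, 150 mm long, 22 mm thick all over, about 0.15 kg: round dark head 70 mm across with a pale lens, straight black handle 22 mm wide. Origin: underside, mid-length; +x along the handle to its end, z up. Head centre x -40, handle x -5 to 75 mm; balances near x -4. Grip across the handle, e.g. at x 12 mm.
- bracket: L-shaped aluminium bracket lying flat, 22 mm thick, arms 26 mm wide, three dark screw heads, about 0.18 kg. Origin: underside, middle of the long arm; z up. Long arm x -55 to 55, y -13 to 13 mm; short arm x -55 to -29, reaching to y 67 mm. Balances near x -14, y 13. Grip across the long arm (along y), e.g. at x -12 mm.
- eyepiece: Black and steel eyepiece, a lying cylinder 68 mm long, 30 mm thick, resting from the start in its own cutout of the insert (its top 42 mm above the table, centre at tray x -52, y -90 mm). Origin: underside, mid-length. To be left there.
Not all that is in view belongs to the job. What is shaped like the bracket but green is not meant.

How it is judged:
By the outcome, as a careful person would: the job done as asked, in the order asked, and still so for the second after the job is handed in, with the robot touching nothing.
It also fails if it takes over 72 s, if anything falls off the work surface, if the arm or the gripper's body presses on something with over 40 N, if the wrist force passes 120 N, or if a joint passes its speed limit or range.

### The arm

A 6-joint arm with a two-finger parallel gripper is mounted at the origin on the work surface. World frame = base frame: x ahead of the robot, y to its left, z up, the work surface at z = 0. Lengths are in mm, angles in rad, forces in N, time in s.
With the tool pointing down it reaches from about 350 to 775 mm from the base axis. Payload 7.3 kg.
Tool frame: the origin (TCP) lies at the very end of the fingers, on their centre line; the grasp point (between the pads) lies bot.grip_point_offset behind it (bot.grip_point_offset is the distance from the TCP to the grasp point, in mm); z points along the fingers, y is the line along which they close (so a half turn about z gives the same grasp; the last joint's range is limited). The gripper opens to 92 mm and grips with 3 to 60 N. Pads are 19 mm wide; open, the fingers measure 130 mm over their backs; the gripper's body (75 mm by 190 mm) begins 47 mm behind the grasp point.
Start: joints at [-1.418, 0.342, 1.524, -0, 1.275, -0.146], TCP at [154.568, -501.75, 226.741] pointing down, gripper open.
Joint ranges: [-2.53, 2.53], [-0.77, 2.02], [0.04, 2.7], [-1, 4.14], [0.28, 2.66], [-3.11, 3.11]. Speed limits (rad/s): [2.57, 2.57, 3.14, 3.14, 3.14, 3.14].

### API

Orientations are given as [roll, pitch, yaw] about the fixed x, y, z axes, in that order (R = Rz(yaw) Ry(pitch) Rx(roll)).
In Python, from plant import bot gives the robot as it stands. The module is installed in compiled form; this text tells all that it offers.
- The arm moves only by the tool carry_out, never from a script. Its argument "plan" is a list of rows, each an object of numbers: "tx", "ty", "tz": the shift along the world's x, y, z in mm; "rx", "ry", "rz": the turn, a rotation vector about the world's x, y, z in rad. A call has 1 to 12 rows; each row shifts and turns the commanded pose from where the row before left it; what a row does not reach is not made up. A row lasts 1/10 s, in which the tool goes at most 50 mm and 8.59 degrees, less where a joint would pass 70% of its speed; a pose out of reach is approached as far as the arm can. A call with a gripper value outside its range is refused whole. "gripper" is the closure, from 0 (fully open) to 1 (shut), set as the call begins (left out, the last holds). The fingers move at their own pace and stop on an object; the grip force is fixed at half the most. Time passes only in rows, so rows that do not move let the fingers close. It gives the time, the measured TCP pose, the force, the opening and the grip force at its end, in the units of the state.
- bot.get_obs(): the state, without advancing time (a new reading comes with each control period).
- bot.capture(name): name is "scene" or "top" or "wrist"; returns the picture (400x640x3 uint8, red, green, blue); there is no depth.
- bot.camera_model(name): a dict with "camera_matrix" (3x3 intrinsics, pixels), "R" (3x3) and "t" (3): a world point X has camera coordinates R X + t. Camera axes: x right, y down, z forward; pixel columns grow to the right and rows downward; lengths in mm; the calibration is good to about 2 mm. A picture is of the moment at which its call begins: read the wrist's pose just before it. camera_model takes no time and is no camera call; for the wrist camera it gives the pose at the moment of the call.
- bot.close_job(): hands the job in; it is judged then, once.
The state is a dict: "time": time; "joint_positions": joint angles; "dq": joint speeds; "tau": joint torques, N m; "tool_pos": TCP position; "tcp_rot": TCP orientation; "contact_force": force on the tool from outside, world axes, zero at the start; "moment": the same for the moment, N m; "grip_width": finger opening in mm; "finger_force": force on a finger pad.
Only numpy, scipy, OpenCV 4.12 (cv2) and the standard library are available. Lean on these libraries where they do the work, as an engineer would, in place of code of your own. Each camera call takes 0.05 s, during which the arm holds its last target. There are 200 camera calls.

## Working session

There is one attempt and no reset: what is moved stays moved. The work goes in short steps, Python scripts to look and compute and a tool call to move; the robot and the scene stay as the last step left them, time stands still between calls to the robot, and variables do not carry over. Pictures are saved under pics/ and viewed, at most 10 in all, crops included, and the job is handed in when it is done.

Besides the shell and the picture viewer there is one more tool, called after "Call:" by a JSON object that holds its "fn" and its "kwargs". carry_out: Moves the arm, as the interface text tells. Its arguments: {"type":"object","properties":{"plan":{"type":"array"},"gripper":{"type":"number"}},"required":["plan"]}

```bash
mkdir -p pics
python3 - <<'E'
from plant import bot
import cv2
for n in("top","scene"):
    cv2.imwrite(f"pics/{n}0.png",bot.capture(n)[:,:,::-1])
    m=bot.camera_model(n);print(n,m)
o=bot.get_obs();print(o,bot.grip_point_offset)
E
```

```text
top {'camera_matrix': array([[371.67181709,   0.        , 319.20419782],
       [  0.        , 371.67181709, 200.07643606],
       [  0.        ,   0.        ,   1.        ]]), 'R': array([[ 0.01370335, -0.99980056,  0.01452788],
       [-0.99403634, -0.01519346, -0.10798568],
       [ 0.10818487, -0.01296148, -0.99404629]]), 't': array([-242.11481773,  520.75185195,  980.11897246])}
scene {'camera_matrix': array([[495.53172064,   0.        , 324.54313744],
       [  0.        , 495.53172064, 193.72202806],
       [  0.        ,   0.        ,   1.        ]]), 'R': array([[ 0.46520342,  0.88494952,  0.02121643],
       [ 0.4873443 , -0.23603323, -0.84070437],
       [-0.73897315,  0.40143825, -0.54107857]]), 't': array([ -48.37181933, -262.14994196, 1758.94255187])}
{'time': 0.1, 'joint_positions': array([-1.41800013e+00,  3.42676181e-01,  1.52494773e+00, -3.13900173e-05,
        1.27542344e+00, -1.46024277e-01]), 'dq': array([-0.00092453, -0.00269101, -0.00114179, -0.00092055,  0.00189489,
        0.00340314]), 'tau': array([ 2.10809580e-03, -4.32003307e+01, -2.44694102e+01,  7.20893824e-02,
        5.25563769e-02, -4.20910692e-05]), 'tool_pos': array([ 154.49712861, -501.35030552,  226.09330741]), 'tcp_rot': array([-3.14014907e+00, -1.81969017e-04,  2.98829498e-01]), 'contact_force': array([-0.59451899,  0.06131142,  0.05404045]), 'moment': array([-0.03029507, -0.0088429 , -0.01349197]), 'finger_force': 0.0, 'grip_width': 91.99040133891208} 18.8
```

View pics/top0.png

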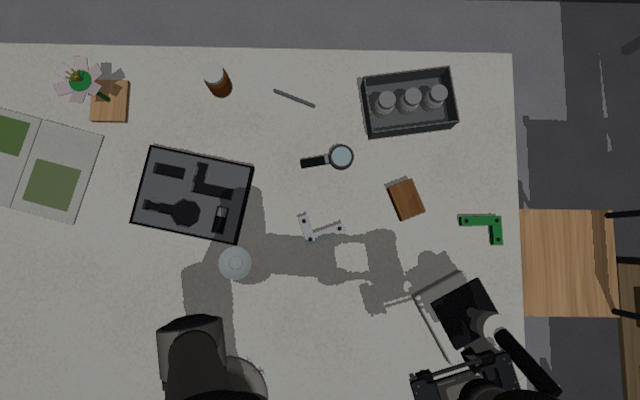

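The top picture shows the tray around (192,194), the magnifier with head (341,156) and handle end (302,163), and the aluminium bracket around (318,227). The green bracket at (485,228) is a decoy. I'll enlarge it.

Run:
```python
import cv2
i=cv2.imread("pics/top0.png")
a=cv2.resize(i[138:252,122:262],None,fx=5,fy=5,interpolation=cv2.INTER_CUBIC);cv2.imwrite("pics/tray.png",a)
a=cv2.resize(i[138:248,290:362],None,fx=5,fy=5,interpolation=cv2.INTER_CUBIC);a=cv2.convertScaleAbs(a,alpha=.8);cv2.imwrite("pics/parts.png",a)
```

```text
(no output)
```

View pics/tray.png

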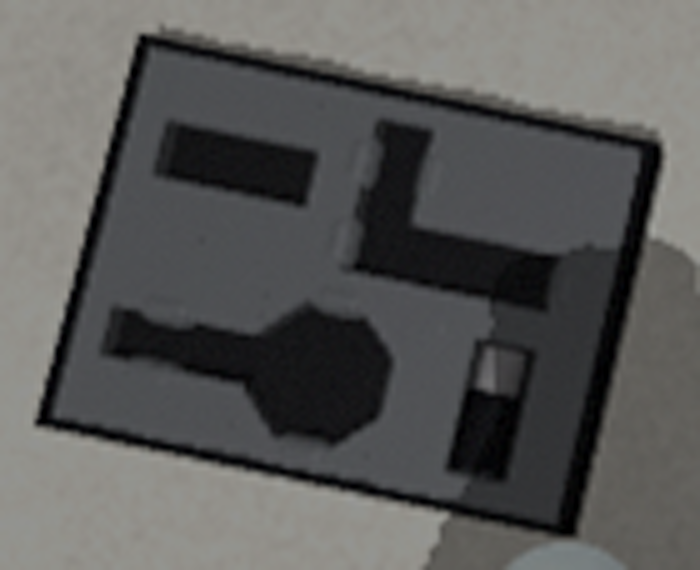

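View pics/parts.png

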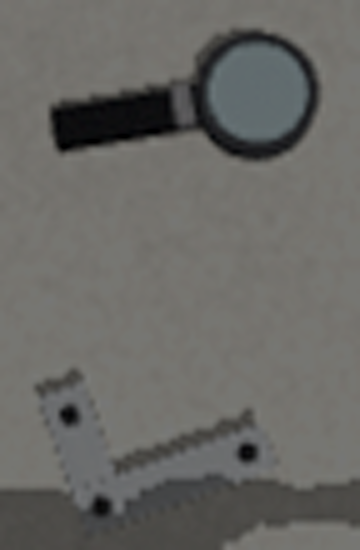

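The crops agree with the description. The tray's +x points up (world +x) and +y points left. The magnifier handle already points to +y, and the bracket's long arm points to -y with its short arm to +x, so both need only small turns. Next I'll compute the poses.

```bash
cat > h.py <<'E'
import numpy as np
from plant import bot
def px2w(m,p,z):
    d=m["R"].T@np.linalg.solve(m["camera_matrix"],np.array([p[0],p[1],1.]))
    c=-m["R"].T@m["t"]
    return (c+d*(z-c[2])/d[2])[:2]
def fit(loc,w):
    "2D rigid: w = R loc + t -> (t, yaw, residuals)"
    loc=np.array(loc,float);w=np.array(w,float)
    a=(loc-loc.mean(0))@[1,1j];b=(w-w.mean(0))@[1,1j]
    y=np.angle((a.conj()*b).sum());c,s=np.cos(y),np.sin(y);R=np.array([[c,-s],[s,c]])
    t=w.mean(0)-R@loc.mean(0)
    return t,y,np.linalg.norm(w-loc@R.T-t,axis=1)
E
python3 - <<'E'
from h import *
np.set_printoptions(precision=2,suppress=True)
m=bot.camera_model("top")
c=[px2w(m,(122+x/5,138+y/5),32) for x,y in((143,37),(660,148),(40,424),(574,532))]
print("tray",fit([(110,145),(110,-145),(-110,145),(-110,-145)],c))
q=[px2w(m,(290+x/5,138+y/5),22) for x,y in((57,128),(256,95))]
print("mag",q,fit([(75,0),(-40,0)],q))
q=[px2w(m,(290+x/5,138+y/5),22) for x,y in((102,506),(248,453),(69,415))]
print("br",q,np.linalg.norm(q[0]-q[1]),np.linalg.norm(q[0]-q[2]),fit([(-42,0),(42,0),(-42,54)],q))
E
```

```text
tray (array([533.68, 107.09]), np.float64(-0.19029666367661807), array([1.7 , 3.9 , 2.07, 3.82]))
mag [array([ 625.83, -184.  ]), array([ 646.3 , -294.07])] (array([ 639.27, -256.24]), np.float64(1.754725542811086), array([1.52, 1.52]))
br [array([ 418.17, -212.27]), array([ 447.92, -291.17]), array([ 467.17, -193.52])] 84.31728327711829 52.46238187442423 (array([ 432.69, -251.87]), np.float64(-1.2014288948590948), array([0.78, 0.14, 0.78]))
```

Call:
{"fn": "carry_out", "kwargs": {"plan": [{"tx":40,"ty":21.4,"tz":-5,"rz":0.1213},{"tx":40,"ty":21.4,"tz":-5,"rz":0.1213},{"tx":40,"ty":21.4,"tz":-5,"rz":0.1213},{"tx":40,"ty":21.4,"tz":-5,"rz":0.1213},{"tx":40,"ty":21.4,"tz":-5,"rz":0.1213},{"tx":40,"ty":21.4,"tz":-5,"rz":0.1213},{"tx":40,"ty":21.4,"tz":-5,"rz":0.1213},{"tx":40,"ty":21.4,"tz":-5,"rz":0.1213},{"tx":40,"ty":21.4,"tz":-5,"rz":0.1213},{"tx":40,"ty":21.4,"tz":-5,"rz":0.1213},{"tx":40,"ty":21.4,"tz":-5,"rz":0.1213},{"tx":40,"ty":21.4,"tz":-5,"rz":0.1213}], "gripper": 0}}

```text
invalid input at $.plan[0]: expected keys tx, ty, tz, rx, ry, rz
```

Run:
```python
from h import *
import cv2,pickle
m=bot.camera_model("wrist");o=bot.get_obs();pickle.dump(m,open("w1.pkl","wb"))
cv2.imwrite("pics/w1.png",bot.capture("wrist")[:,:,::-1]);print(m,o["tool_pos"],o["tcp_rot"],o["time"])
```

```text
{'camera_matrix': array([[360.38634097,   0.        , 320.49208643],
       [  0.        , 360.38634097, 204.83394803],
       [  0.        ,   0.        ,   1.        ]]), 'R': array([[ 2.93379934e-01, -9.55995700e-01, -6.60676356e-04],
       [-9.13763273e-01, -2.80622476e-01,  2.93747692e-01],
       [-2.81006931e-01, -8.55759767e-02, -9.55882763e-01]]), 't': array([-524.12621106,  -36.50015001,  391.96259211])} [ 154.49712861 -501.35030552  226.09330741] [-3.14014907e+00 -1.81969017e-04  2.98829498e-01] 0.1
```

View pics/w1.png

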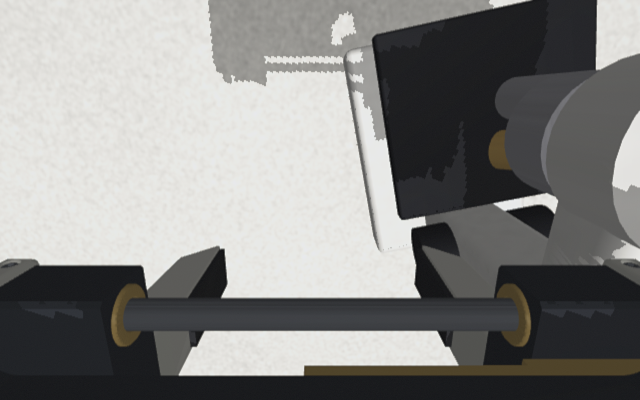

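The call was refused because every row needs all six keys, so nothing moved. The wrist picture shows the microscope just right of the gripper (rows 0–250, columns 350–640). I'll move away towards +y first.

Call:
{"fn": "carry_out", "kwargs": {"plan": [{"tx":5,"ty":35,"tz":10,"rx":0,"ry":0,"rz":0},{"tx":5,"ty":35,"tz":10,"rx":0,"ry":0,"rz":0},{"tx":15,"ty":35,"tz":0,"rx":0,"ry":0,"rz":0},{"tx":15,"ty":35,"tz":0,"rx":0,"ry":0,"rz":0},{"tx":44,"ty":11.7,"tz":-8,"rx":0,"ry":0,"rz":0.1456},{"tx":44,"ty":11.7,"tz":-8,"rx":0,"ry":0,"rz":0.1456},{"tx":44,"ty":11.7,"tz":-8,"rx":0,"ry":0,"rz":0.1456},{"tx":44,"ty":11.7,"tz":-8,"rx":0,"ry":0,"rz":0.1456},{"tx":44,"ty":11.7,"tz":-8,"rx":0,"ry":0,"rz":0.1456},{"tx":44,"ty":11.7,"tz":-8,"rx":0,"ry":0,"rz":0.1456},{"tx":44,"ty":11.7,"tz":-8,"rx":0,"ry":0,"rz":0.1456},{"tx":44,"ty":11.7,"tz":-8,"rx":0,"ry":0,"rz":0.1456}], "gripper": 0}}

```text
time: 1.35
tool_pos: [548.2, -267.2, 182.0]
tcp_rot: [-3.141, -0.0, 1.47]
contact_force: [0.1, -1.4, 0.8]
grip_width: 91.8
finger_force: 0.0
```

Call:
{"fn": "carry_out", "kwargs": {"plan": [{"tx":44,"ty":11.7,"tz":-15,"rx":0,"ry":0,"rz":0.1426},{"tx":44,"ty":11.7,"tz":-15,"rx":0,"ry":0,"rz":0.1426},{"tx":0,"ty":0,"tz":0,"rx":0,"ry":0,"rz":0}], "gripper": 0}}

```text
time: 1.65
tool_pos: [637.2, -241.4, 147.2]
tcp_rot: [-3.138, -0.005, 1.756]
contact_force: [-0.8, -0.0, -0.6]
grip_width: 91.8
finger_force: 0.0
```

Run:
```python
from h import *
import cv2,pickle
m=bot.camera_model("wrist");o=bot.get_obs();pickle.dump(m,open("w2.pkl","wb"))
cv2.imwrite("pics/w2.png",bot.capture("wrist")[:,:,::-1]);print(o["tool_pos"],o["tcp_rot"],o["time"])
```

```text
[ 637.21465931 -241.40495531  147.16828835] [-3.1378205  -0.00461848  1.75649113] 1.65
```

View pics/w2.png

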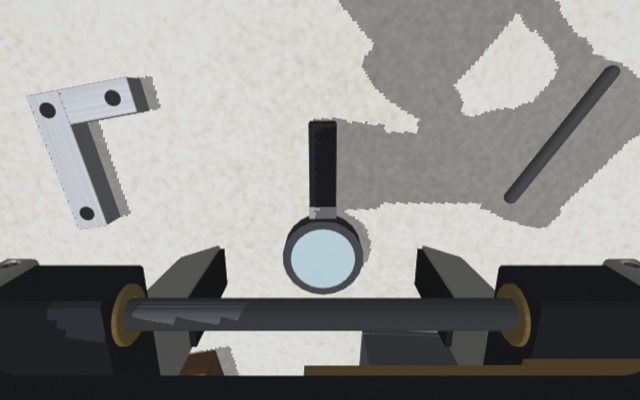

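The wrist picture shows the magnifier's handle end at (322.5,122) and head centre at (323,257). The bracket screws are at (47,110), (112,98) and (87,214). I'll re-measure both parts from here.

Run:
```python
from h import *
import pickle
np.set_printoptions(precision=2,suppress=True)
m=pickle.load(open("w2.pkl","rb"))
q=[px2w(m,p,22) for p in((322.5,122),(323,257))]
print("mag",q,fit([(75,0),(-40,0)],q))
q=[px2w(m,p,22) for p in((47,110),(87,214),(112,98))]
print("br",q,fit([(-42,0),(42,0),(-42,54)],q))
```

```text
mag [array([ 627.13, -182.38]), array([ 648.63, -294.11])] (array([ 641.19, -255.43]), np.float64(1.7609014862499146), array([0.61, 0.61]))
br [array([ 418.14, -212.34]), array([ 448.16, -292.03]), array([ 466.99, -194.26])] (array([ 432.7 , -252.44]), np.float64(-1.200929007283413), array([1.12, 0.51, 1.02]))
```

Call:
{"fn": "carry_out", "kwargs": {"plan": [{"tx":1.7,"ty":-2.2,"tz":-45,"rx":0,"ry":0,"rz":0.004},{"tx":0,"ty":0,"tz":-45,"rx":0,"ry":0,"rz":0},{"tx":0,"ty":0,"tz":-30,"rx":0,"ry":0,"rz":0},{"tx":0,"ty":0,"tz":-15,"rx":0,"ry":0,"rz":0},{"tx":0,"ty":0,"tz":-6,"rx":0,"ry":0,"rz":0},{"tx":0,"ty":0,"tz":0,"rx":0,"ry":0,"rz":0}], "gripper": 0}}

```text
time: 2.3
tool_pos: [636.4, -247.5, 12.6]
tcp_rot: [3.141, 0.001, 1.752]
contact_force: [-0.0, 0.3, 0.4]
grip_width: 92.2
finger_force: 0.0
```

Call:
{"fn": "carry_out", "kwargs": {"plan": [{"tx":0,"ty":0,"tz":0,"rx":0,"ry":0,"rz":0},{"tx":0,"ty":0,"tz":0,"rx":0,"ry":0,"rz":0},{"tx":0,"ty":0,"tz":0,"rx":0,"ry":0,"rz":0},{"tx":0,"ty":0,"tz":0,"rx":0,"ry":0,"rz":0},{"tx":0,"ty":0,"tz":0,"rx":0,"ry":0,"rz":0},{"tx":0,"ty":0,"tz":0,"rx":0,"ry":0,"rz":0},{"tx":0,"ty":0,"tz":0,"rx":0,"ry":0,"rz":0},{"tx":0,"ty":0,"tz":0,"rx":0,"ry":0,"rz":0}], "gripper": 1}}

```text
time: 3.1
tool_pos: [636.3, -246.9, 11.7]
tcp_rot: [3.142, -0.0, 1.753]
contact_force: [-0.5, 0.1, -1.1]
grip_width: 32.7
finger_force: 0.0
```

Call:
{"fn": "carry_out", "kwargs": {"plan": [{"tx":2.5,"ty":3,"tz":-6,"rx":0,"ry":0,"rz":0.008},{"tx":0,"ty":0,"tz":0,"rx":0,"ry":0,"rz":0},{"tx":0,"ty":0,"tz":0,"rx":0,"ry":0,"rz":0},{"tx":0,"ty":0,"tz":0,"rx":0,"ry":0,"rz":0},{"tx":0,"ty":0,"tz":0,"rx":0,"ry":0,"rz":0},{"tx":0,"ty":0,"tz":0,"rx":0,"ry":0,"rz":0}], "gripper": 1}}

```text
time: 3.7
tool_pos: [638.6, -243.9, 5.5]
tcp_rot: [-3.141, -0.0, 1.761]
contact_force: [0.7, -0.0, -1.8]
grip_width: 21.8
finger_force: 30.0
```

Call:
{"fn": "carry_out", "kwargs": {"plan": [{"tx":0,"ty":0,"tz":20,"rx":0,"ry":0,"rz":0},{"tx":0,"ty":0,"tz":40,"rx":0,"ry":0,"rz":0},{"tx":-17,"ty":35,"tz":25,"rx":0,"ry":0,"rz":-0.0635},{"tx":-17,"ty":35,"tz":25,"rx":0,"ry":0,"rz":-0.0635},{"tx":-17,"ty":35,"tz":25,"rx":0,"ry":0,"rz":-0.0635},{"tx":-17,"ty":35,"tz":25,"rx":0,"ry":0,"rz":-0.0635},{"tx":-17,"ty":35,"tz":25,"rx":0,"ry":0,"rz":-0.0635},{"tx":-17,"ty":35,"tz":25,"rx":0,"ry":0,"rz":-0.0635},{"tx":0,"ty":0,"tz":0,"rx":0,"ry":0,"rz":0},{"tx":0,"ty":0,"tz":0,"rx":0,"ry":0,"rz":0}], "gripper": 1}}

```text
time: 4.7
tool_pos: [536.9, -33.4, 216.7]
tcp_rot: [3.139, 0.0, 1.382]
contact_force: [0.0, -0.8, -2.6]
grip_width: 21.5
finger_force: 30.0
```

Run:
```python
from h import *
import cv2,pickle
m=bot.camera_model("wrist");o=bot.get_obs();pickle.dump(m,open("w3.pkl","wb"))
i=bot.capture("wrist")[:,:,::-1];cv2.imwrite("pics/w3.png",i);print(o["tool_pos"],o["tcp_rot"],o["time"])
np.set_printoptions(precision=1,suppress=True)
for x,y in((110,145),(110,-145),(-110,145),(-110,-145)):
    c,s=np.cos(-.19),np.sin(-.19);w=np.array([533.7+c*x-s*y,107.1+s*x+c*y,32]);p=m["camera_matrix"]@(m["R"]@w+m["t"]);print(p[:2]/p[2])
```

```text
[536.86001189 -33.39285728 216.74691213] [3.13925025e+00 3.39469468e-04 1.38186143e+00] 4.7
[ 427.9 -190.1]
[401.9 187. ]
[ 132.6 -190.8]
[178.  187.1]
```

View pics/w3.png

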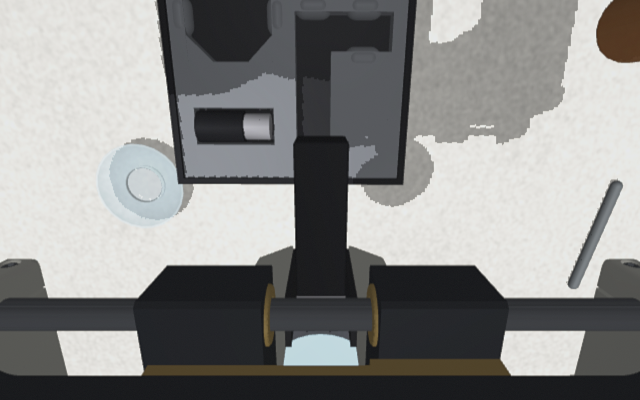

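The wrist view shows the tray's near corners at (180,185) and (403,184), within about 2 px of the prediction, plus the eyepiece and the L cutout. I'll refine the tray pose from edge profiles.

Run:
```python
from h import *
import pickle,cv2
np.set_printoptions(precision=1,suppress=True,linewidth=200)
m=pickle.load(open("w3.pkl","rb"));g=cv2.imread("pics/w3.png",0).astype(int)
print("cam",-m["R"].T@m["t"])
for r in (10,60,100): 
    print("row",r,"L",g[r,150:186],"R",g[r,398:422])
for c in (200,240,280): print("col",c,g[172:192,c])
print("Lshape row100",g[100,286:340]); print("eyep row126",g[126,186:200],g[126,266:284]);print("eyep col210",g[100:150,210])
```

```text
cam [551.2  45.5 375.6]
row 10 L [228 228 228 228 229 228 213 152  65  26  26  27  28  27  26  22  34  85  86  84  85  85  81  78  80  81  84  86  89  91  87  84  84  76  78  77] R [ 89  88  89  89  89  89  88  88  89  88  37  28  29  29  30  29  26  48 123 149 149 149 148 149]
row 60 L [228 229 230 229 228 227 225 225 226 230 231 216 157 139  53  23  26  27  27  24  22  26  62  85  85  84  85  85  85  85  85  84  85  85  85  85] R [ 89  89  88  89  89  88  72  30  28  30  29  29  27  39  99 151 153 150 148 145 143 141 142 144]
row 100 L [226 225 224 223 223 224 225 227 228 229 231 232 232 232 232 230 231 232 152  59  39  43  43  44  42  24  47  82  90 140 142 141 141 141 142 142] R [ 88  88  90  87  35  27  29  30  29  27  39  97 152 153 152 151 153 154 156 156 156 153 152 153]
col 200 [146 146 147 146 113  59  39  46  46  46  41  81 209 233 231 231 231 231 231 232]
col 240 [144 145 146 147 143  96  48  45  45  45  40  79 204 233 233 233 232 230 230 231]
col 280 [142 142 143 144 143  97  45  41  45  45  41  67 172 228 234 233 233 233 233 233]
Lshape row100 [141 141 141 141 141 140 140 140 142 140  68  34  35  36  36  34  35  44  53  54  53  53  54  53  53  53  53  53  52  53  53  52  52  52  52  52  52  52  53  52  53  52  52  54  71  89  88  89  88
  89  88  89  89  89]
eyep row126 [143 143 143 143 143 143 145 142  61  41  44  46  46  44] [173 174 169 101  72  71  52  42  91 142 143 142 142 142 142 141 141 142]
eyep col210 [142 142 142 142 142 144 143 113  64  32  25  23  23  27  29  29  30  30  31  33  33  36  37  39  41  43  43  45  45  45  43  41  40  39  36  36  35  34  32  32  30  27  42  60 109 139 146 145 145
 145]
```

Run:
```python
from h import *
import pickle
from scipy.optimize import least_squares
np.set_printoptions(precision=2,suppress=True,linewidth=200)
m=pickle.load(open("w3.pkl","rb"))
O=[((x,r),32,0,-110) for x,r in((157.4,10),(163.4,60),(168.4,100))]+[((x,r),32,0,110) for x,r in((415.5,10),(411.8,60),(408.7,100))]
O+=[((c,183.3),32,1,-145) for c in(200,240,280)]
O+=[((193.9,126),28,0,-89),((274.4,126),28,0,-15),((210,107.3),28,1,-73),((210,144),28,1,-107),((295.9,100),28,0,6),((330.2,100),28,0,38)]
W=np.array([px2w(m,p,z) for p,z,_,_ in O])
def f(v):
    c,s=np.cos(v[2]),np.sin(v[2]);l=(W-v[:2])@np.array([[c,-s],[s,c]])
    return np.array([l[i,o[2]]-o[3] for i,o in enumerate(O)])
r=least_squares(f,[533.7,107,-.19]);print(r.x,r.fun)
x,y,a=r.x;R=np.array([[np.cos(a),-np.sin(a)],[np.sin(a),np.cos(a)]])
for n,p in dict(mag=(-52,45),mag_grip=(-52,57),mag_head=(-52,5),mag_handle=(-52,95),br=(22,-50),br_grip=(22,-38),br_p=(22,-100),br_m=(22,0),br_short=(67,-8)).items(): print(n,r.x[:2]+R@p)
```

```text
[535.24 110.43  -0.19] [-0.3  -0.19  0.08  0.29  0.2  -0.    0.06  0.13  0.2  -1.34  0.68 -0.2  -0.19  0.41  0.18]
mag [492.81 164.54]
mag_grip [495.1  176.32]
mag_head [485.16 125.28]
mag_handle [502.37 213.62]
br [547.27  57.14]
br_grip [549.56  68.92]
br_p [537.7    8.07]
br_m [556.83 106.22]
br_short [599.47  89.76]
```

Call:
{"fn": "carry_out", "kwargs": {"plan": [{"tx":-7,"ty":35,"tz":-25,"rx":0,"ry":0,"rz":0},{"tx":-7,"ty":35,"tz":-25,"rx":0,"ry":0,"rz":0},{"tx":-7,"ty":35,"tz":-25,"rx":0,"ry":0,"rz":0},{"tx":-7,"ty":35,"tz":-25,"rx":0,"ry":0,"rz":0},{"tx":-7,"ty":35,"tz":-25,"rx":0,"ry":0,"rz":0},{"tx":-7,"ty":35,"tz":-25,"rx":0,"ry":0,"rz":0},{"tx":0,"ty":0,"tz":0,"rx":0,"ry":0,"rz":0},{"tx":0,"ty":0,"tz":0,"rx":0,"ry":0,"rz":0}], "gripper": 1}}

```text
time: 5.55
tool_pos: [494.5, 175.6, 64.2]
tcp_rot: [-3.139, 0.002, 1.381]
contact_force: [0.5, 0.0, -1.8]
grip_width: 21.7
finger_force: 30.0
```

Call:
{"fn": "carry_out", "kwargs": {"plan": [{"tx":0.6,"ty":0.7,"tz":-15,"rx":0,"ry":0,"rz":0},{"tx":0,"ty":0,"tz":-9,"rx":0,"ry":0,"rz":0},{"tx":0,"ty":0,"tz":-4,"rx":0,"ry":0,"rz":0},{"tx":0,"ty":0,"tz":-3,"rx":0,"ry":0,"rz":0},{"tx":0,"ty":0,"tz":0,"rx":0,"ry":0,"rz":0},{"tx":0,"ty":0,"tz":0,"rx":0,"ry":0,"rz":0}], "gripper": 1}}

```text
time: 6.15
tool_pos: [495.7, 176.6, 35.1]
tcp_rot: [3.141, -0.0, 1.38]
contact_force: [0.4, 1.0, -2.0]
grip_width: 21.7
finger_force: 30.0
```

Call:
{"fn": "carry_out", "kwargs": {"plan": [{"tx":0,"ty":0,"tz":-2,"rx":0,"ry":0,"rz":0},{"tx":0,"ty":0,"tz":-2,"rx":0,"ry":0,"rz":0},{"tx":0,"ty":0,"tz":0,"rx":0,"ry":0,"rz":0},{"tx":0,"ty":0,"tz":0,"rx":0,"ry":0,"rz":0}], "gripper": 1}}

```text
time: 6.55
tool_pos: [495.3, 176.8, 30.7]
tcp_rot: [3.142, 0.0, 1.38]
contact_force: [0.5, -0.5, -0.8]
grip_width: 21.7
finger_force: 30.0
```

Call:
{"fn": "carry_out", "kwargs": {"plan": [{"tx":0,"ty":0,"tz":0,"rx":0,"ry":0,"rz":0},{"tx":0,"ty":0,"tz":0,"rx":0,"ry":0,"rz":0},{"tx":0,"ty":0,"tz":0,"rx":0,"ry":0,"rz":0},{"tx":0,"ty":0,"tz":0,"rx":0,"ry":0,"rz":0}], "gripper": 0.6}}

```text
time: 6.95
tool_pos: [495.5, 176.8, 30.9]
tcp_rot: [3.141, -0.0, 1.38]
contact_force: [0.6, 0.2, -0.3]
grip_width: 36.7
finger_force: 0.0
```

Call:
{"fn": "carry_out", "kwargs": {"plan": [{"tx":0,"ty":0,"tz":20,"rx":0,"ry":0,"rz":0},{"tx":0,"ty":0,"tz":30,"rx":0,"ry":0,"rz":0},{"tx":-5,"ty":-25,"tz":30,"rx":0,"ry":0,"rz":0},{"tx":-5,"ty":-25,"tz":30,"rx":0,"ry":0,"rz":0},{"tx":0,"ty":-35,"tz":25,"rx":0,"ry":0,"rz":0},{"tx":0,"ty":-35,"tz":0,"rx":0,"ry":0,"rz":0},{"tx":0,"ty":0,"tz":0,"rx":0,"ry":0,"rz":0},{"tx":0,"ty":0,"tz":0,"rx":0,"ry":0,"rz":0}], "gripper": 1}}

```text
time: 7.75
tool_pos: [485.3, 56.3, 165.8]
tcp_rot: [3.142, -0.0, 1.378]
contact_force: [-0.2, 0.7, 0.4]
grip_width: 0.1
finger_force: 0.0
```

Run:
```python
from h import *
import cv2,pickle
m=bot.camera_model("wrist");o=bot.get_obs();pickle.dump(m,open("w4.pkl","wb"))
i=bot.capture("wrist")[:,:,::-1];cv2.imwrite("pics/w4.png",i);print(o["tool_pos"],o["tcp_rot"],o["time"],o["grip_width"])
```

```text
[485.28704087  56.33522716 165.79786032] [ 3.14151509e+00 -3.22551699e-04  1.37781713e+00] 7.75 0.08763215855257198
```

View pics/w4.png

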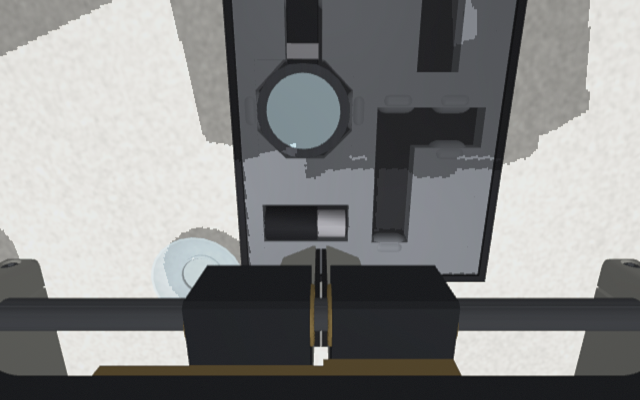

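The magnifier lies centred in its cutout, with its head at (303,110). Now I'll press it, starting with the head part-way.

Call:
{"fn": "carry_out", "kwargs": {"plan": [{"tx":0,"ty":35,"tz":-30,"rx":0,"ry":0,"rz":0},{"tx":0,"ty":34,"tz":-30,"rx":0,"ry":0,"rz":0},{"tx":0,"ty":0,"tz":-35,"rx":0,"ry":0,"rz":0},{"tx":0,"ty":0,"tz":-15,"rx":0,"ry":0,"rz":0},{"tx":0,"ty":0,"tz":0,"rx":0,"ry":0,"rz":0}], "gripper": 1}}

```text
time: 8.3
tool_pos: [483.1, 127.1, 53.1]
tcp_rot: [-3.136, 0.002, 1.382]
contact_force: [0.3, 0.1, 1.0]
grip_width: 0.4
finger_force: 0.0
```

Call:
{"fn": "carry_out", "kwargs": {"plan": [{"tx":0,"ty":0,"tz":-4,"rx":0,"ry":0,"rz":0},{"tx":0,"ty":0,"tz":-4,"rx":0,"ry":0,"rz":0},{"tx":0,"ty":0,"tz":-3,"rx":0,"ry":0,"rz":0},{"tx":0,"ty":0,"tz":0,"rx":0,"ry":0,"rz":0},{"tx":0,"ty":0,"tz":0,"rx":0,"ry":0,"rz":0}], "gripper": 1}}

```text
time: 8.8
tool_pos: [485.7, 125.7, 45.2]
tcp_rot: [3.141, -0.0, 1.38]
contact_force: [0.6, -0.1, 0.8]
grip_width: 0.5
finger_force: 0.2
```

Call:
{"fn": "carry_out", "kwargs": {"plan": [{"tx":0,"ty":0,"tz":-2,"rx":0,"ry":0,"rz":0},{"tx":0,"ty":0,"tz":-2,"rx":0,"ry":0,"rz":0},{"tx":0,"ty":0,"tz":-1,"rx":0,"ry":0,"rz":0},{"tx":0,"ty":0,"tz":0,"rx":0,"ry":0,"rz":0}], "gripper": 1}}

```text
time: 9.2
tool_pos: [486.6, 125.2, 40.7]
tcp_rot: [3.139, 0.0, 1.38]
contact_force: [0.2, -4.4, 6.7]
grip_width: 0.5
finger_force: 3.7
```

Call:
{"fn": "carry_out", "kwargs": {"plan": [{"tx":0,"ty":0,"tz":30,"rx":0,"ry":0,"rz":0},{"tx":8,"ty":43,"tz":0,"rx":0,"ry":0,"rz":0},{"tx":8,"ty":43,"tz":0,"rx":0,"ry":0,"rz":0},{"tx":0,"ty":0,"tz":-13,"rx":0,"ry":0,"rz":0},{"tx":0,"ty":0,"tz":0,"rx":0,"ry":0,"rz":0},{"tx":0,"ty":0,"tz":0,"rx":0,"ry":0,"rz":0}], "gripper": 1}}

```text
time: 9.8
tool_pos: [500.5, 210.9, 56.1]
tcp_rot: [-3.14, 0.001, 1.38]
contact_force: [-0.4, 0.2, -0.5]
grip_width: 0.2
finger_force: 0.0
```

Call:
{"fn": "carry_out", "kwargs": {"plan": [{"tx":0,"ty":0,"tz":-4,"rx":0,"ry":0,"rz":0},{"tx":0,"ty":0,"tz":-4,"rx":0,"ry":0,"rz":0},{"tx":0,"ty":0,"tz":-3,"rx":0,"ry":0,"rz":0},{"tx":0,"ty":0,"tz":-3,"rx":0,"ry":0,"rz":0},{"tx":0,"ty":0,"tz":-3,"rx":0,"ry":0,"rz":0},{"tx":0,"ty":0,"tz":0,"rx":0,"ry":0,"rz":0}], "gripper": 1}}

```text
time: 10.4
tool_pos: [502.3, 212.0, 40.2]
tcp_rot: [3.14, -0.001, 1.379]
contact_force: [1.5, 2.8, 3.1]
grip_width: 0.6
finger_force: 1.5
```

Call:
{"fn": "carry_out", "kwargs": {"plan": [{"tx":0,"ty":0,"tz":-2,"rx":0,"ry":0,"rz":0},{"tx":0,"ty":0,"tz":-2,"rx":0,"ry":0,"rz":0},{"tx":0,"ty":0,"tz":-2,"rx":0,"ry":0,"rz":0},{"tx":0,"ty":0,"tz":-1,"rx":0,"ry":0,"rz":0},{"tx":0,"ty":0,"tz":0,"rx":0,"ry":0,"rz":0},{"tx":0,"ty":0,"tz":0,"rx":0,"ry":0,"rz":0}], "gripper": 1}}

```text
time: 11.0
tool_pos: [502.5, 212.5, 37.1]
tcp_rot: [3.138, -0.003, 1.38]
contact_force: [-9.6, 1.0, 36.4]
grip_width: 0.6
finger_force: 17.1
```

Call:
{"fn": "carry_out", "kwargs": {"plan": [{"tx":0,"ty":0,"tz":30,"rx":0,"ry":0,"rz":0},{"tx":-8,"ty":-43,"tz":0,"rx":0,"ry":0,"rz":0},{"tx":-8,"ty":-43,"tz":0,"rx":0,"ry":0,"rz":0},{"tx":0,"ty":0,"tz":-13,"rx":0,"ry":0,"rz":0},{"tx":0,"ty":0,"tz":0,"rx":0,"ry":0,"rz":0},{"tx":0,"ty":0,"tz":-4,"rx":0,"ry":0,"rz":0},{"tx":0,"ty":0,"tz":0,"rx":0,"ry":0,"rz":0},{"tx":0,"ty":0,"tz":0,"rx":0,"ry":0,"rz":0}], "gripper": 1}}

```text
time: 11.8
tool_pos: [485.4, 126.4, 45.7]
tcp_rot: [3.142, 0.0, 1.381]
contact_force: [0.6, 0.1, 0.5]
grip_width: 0.7
finger_force: 0.0
```

Call:
{"fn": "carry_out", "kwargs": {"plan": [{"tx":0,"ty":0,"tz":-2,"rx":0,"ry":0,"rz":0},{"tx":0,"ty":0,"tz":-2,"rx":0,"ry":0,"rz":0},{"tx":0,"ty":0,"tz":-1,"rx":0,"ry":0,"rz":0},{"tx":0,"ty":0,"tz":0,"rx":0,"ry":0,"rz":0}], "gripper": 1}}

```text
time: 12.2
tool_pos: [485.5, 126.1, 41.6]
tcp_rot: [3.141, -0.0, 1.38]
contact_force: [-3.0, 0.9, 9.8]
grip_width: 0.3
finger_force: 4.5
```

Call:
{"fn": "carry_out", "kwargs": {"plan": [{"tx":0,"ty":0,"tz":-2,"rx":0,"ry":0,"rz":0},{"tx":0,"ty":0,"tz":-2,"rx":0,"ry":0,"rz":0},{"tx":0,"ty":0,"tz":-2,"rx":0,"ry":0,"rz":0},{"tx":0,"ty":0,"tz":0,"rx":0,"ry":0,"rz":0}], "gripper": 1}}

```text
time: 12.6
tool_pos: [484.3, 125.8, 35.1]
tcp_rot: [-3.14, 0.001, 1.38]
contact_force: [-4.3, -0.3, 7.8]
grip_width: 1.0
finger_force: 4.0
```

Call:
{"fn": "carry_out", "kwargs": {"plan": [{"tx":0,"ty":0,"tz":-1,"rx":0,"ry":0,"rz":0},{"tx":0,"ty":0,"tz":-1,"rx":0,"ry":0,"rz":0},{"tx":0,"ty":0,"tz":0,"rx":0,"ry":0,"rz":0},{"tx":0,"ty":0,"tz":0,"rx":0,"ry":0,"rz":0}], "gripper": 1}}

```text
time: 13.0
tool_pos: [484.1, 126.0, 34.2]
tcp_rot: [-3.14, 0.0, 1.38]
contact_force: [-8.9, 0.3, 19.4]
grip_width: 0.4
finger_force: 10.0
```

Head is home at 34. Now the handle again.

Call:
{"fn": "carry_out", "kwargs": {"plan": [{"tx":0,"ty":0,"tz":32,"rx":0,"ry":0,"rz":0},{"tx":9,"ty":43,"tz":0,"rx":0,"ry":0,"rz":0},{"tx":9,"ty":43,"tz":0,"rx":0,"ry":0,"rz":0},{"tx":0,"ty":0,"tz":-15,"rx":0,"ry":0,"rz":0},{"tx":0,"ty":0,"tz":-6,"rx":0,"ry":0,"rz":0},{"tx":0,"ty":0,"tz":0,"rx":0,"ry":0,"rz":0},{"tx":0,"ty":0,"tz":-3,"rx":0,"ry":0,"rz":0},{"tx":0,"ty":0,"tz":-3,"rx":0,"ry":0,"rz":0},{"tx":0,"ty":0,"tz":0,"rx":0,"ry":0,"rz":0},{"tx":0,"ty":0,"tz":0,"rx":0,"ry":0,"rz":0}], "gripper": 1}}

```text
time: 14.0
tool_pos: [503.5, 211.4, 37.9]
tcp_rot: [3.141, -0.0, 1.379]
contact_force: [0.2, -0.3, 0.5]
grip_width: 0.5
finger_force: 0.0
```

Call:
{"fn": "carry_out", "kwargs": {"plan": [{"tx":0,"ty":0,"tz":-2,"rx":0,"ry":0,"rz":0},{"tx":0,"ty":0,"tz":-1,"rx":0,"ry":0,"rz":0},{"tx":0,"ty":0,"tz":0,"rx":0,"ry":0,"rz":0},{"tx":0,"ty":0,"tz":0,"rx":0,"ry":0,"rz":0}], "gripper": 1}}

```text
time: 14.4
tool_pos: [503.3, 211.8, 34.7]
tcp_rot: [3.142, 0.0, 1.38]
contact_force: [-0.5, 0.7, -0.0]
grip_width: 0.5
finger_force: 0.0
```

Call:
{"fn": "carry_out", "kwargs": {"plan": [{"tx":0,"ty":0,"tz":-1,"rx":0,"ry":0,"rz":0},{"tx":0,"ty":0,"tz":-1,"rx":0,"ry":0,"rz":0},{"tx":0,"ty":0,"tz":0,"rx":0,"ry":0,"rz":0},{"tx":0,"ty":0,"tz":0,"rx":0,"ry":0,"rz":0}], "gripper": 1}}

```text
time: 14.8
tool_pos: [503.5, 211.8, 34.2]
tcp_rot: [3.141, -0.0, 1.38]
contact_force: [-3.7, -1.6, 12.3]
grip_width: 0.2
finger_force: 6.4
```

Call:
{"fn": "carry_out", "kwargs": {"plan": [{"tx":0,"ty":0,"tz":20,"rx":0,"ry":0,"rz":0},{"tx":-9,"ty":-43,"tz":0,"rx":0,"ry":0,"rz":0},{"tx":-9,"ty":-43,"tz":0,"rx":0,"ry":0,"rz":0},{"tx":0,"ty":0,"tz":-8,"rx":0,"ry":0,"rz":0},{"tx":0,"ty":0,"tz":-6,"rx":0,"ry":0,"rz":0},{"tx":0,"ty":0,"tz":0,"rx":0,"ry":0,"rz":0},{"tx":0,"ty":0,"tz":-3,"rx":0,"ry":0,"rz":0},{"tx":0,"ty":0,"tz":-1.5,"rx":0,"ry":0,"rz":0},{"tx":0,"ty":0,"tz":0,"rx":0,"ry":0,"rz":0},{"tx":0,"ty":0,"tz":0,"rx":0,"ry":0,"rz":0}], "gripper": 1}}

```text
time: 15.8
tool_pos: [485.5, 126.4, 34.3]
tcp_rot: [3.141, -0.0, 1.381]
contact_force: [0.7, 1.2, 1.8]
grip_width: 0.3
finger_force: 0.5
```

Call:
{"fn": "carry_out", "kwargs": {"plan": [{"tx":0,"ty":0,"tz":45,"rx":0,"ry":0,"rz":0},{"tx":0,"ty":-10,"tz":45,"rx":0,"ry":0,"rz":0},{"tx":-5.7,"ty":-36,"tz":10,"rx":0,"ry":0,"rz":0.056},{"tx":-5.7,"ty":-36,"tz":0,"rx":0,"ry":0,"rz":0.056},{"tx":-5.7,"ty":-36,"tz":0,"rx":0,"ry":0,"rz":0.056},{"tx":-5.7,"ty":-36,"tz":0,"rx":0,"ry":0,"rz":0.056},{"tx":-5.7,"ty":-36,"tz":0,"rx":0,"ry":0,"rz":0.056},{"tx":-5.7,"ty":-36,"tz":0,"rx":0,"ry":0,"rz":0.056},{"tx":-5.7,"ty":-36,"tz":0,"rx":0,"ry":0,"rz":0.056},{"tx":-5.7,"ty":-36,"tz":-20,"rx":0,"ry":0,"rz":0.056},{"tx":-5.7,"ty":-36,"tz":-20,"rx":0,"ry":0,"rz":0.056},{"tx":-5.7,"ty":-33,"tz":-20,"rx":0,"ry":0,"rz":0.056}], "gripper": 0.3}}

```text
time: 17.0
tool_pos: [428.2, -242.9, 73.7]
tcp_rot: [3.141, 0.001, 1.942]
contact_force: [0.5, -1.2, -0.3]
grip_width: 64.3
finger_force: 0.0
```

Call:
{"fn": "carry_out", "kwargs": {"plan": [{"tx":0,"ty":0,"tz":0,"rx":0,"ry":0,"rz":0},{"tx":0,"ty":0,"tz":0,"rx":0,"ry":0,"rz":0}], "gripper": 0.3}}

```text
time: 17.2
tool_pos: [427.9, -241.3, 73.7]
tcp_rot: [-3.141, -0.001, 1.938]
contact_force: [-0.4, 0.0, -0.5]
grip_width: 64.3
finger_force: 0.0
```

Call:
{"fn": "carry_out", "kwargs": {"plan": [{"tx":0.4,"ty":0,"tz":-30,"rx":0,"ry":0,"rz":0.002},{"tx":0,"ty":0,"tz":-25,"rx":0,"ry":0,"rz":0},{"tx":0,"ty":0,"tz":-10,"rx":0,"ry":0,"rz":0},{"tx":0,"ty":0,"tz":-3,"rx":0,"ry":0,"rz":0},{"tx":0,"ty":0,"tz":0,"rx":0,"ry":0,"rz":0},{"tx":0,"ty":0,"tz":0,"rx":0,"ry":0,"rz":0}], "gripper": 0.3}}

```text
time: 17.8
tool_pos: [429.6, -241.5, 7.3]
tcp_rot: [3.14, 0.002, 1.942]
contact_force: [0.2, -0.1, -0.1]
grip_width: 64.1
finger_force: 0.0
```

Call:
{"fn": "carry_out", "kwargs": {"plan": [{"tx":0,"ty":0,"tz":0,"rx":0,"ry":0,"rz":0},{"tx":0,"ty":0,"tz":0,"rx":0,"ry":0,"rz":0},{"tx":0,"ty":0,"tz":0,"rx":0,"ry":0,"rz":0},{"tx":0,"ty":0,"tz":0,"rx":0,"ry":0,"rz":0},{"tx":0,"ty":0,"tz":0,"rx":0,"ry":0,"rz":0},{"tx":0,"ty":0,"tz":0,"rx":0,"ry":0,"rz":0},{"tx":0,"ty":0,"tz":0,"rx":0,"ry":0,"rz":0},{"tx":0,"ty":0,"tz":0,"rx":0,"ry":0,"rz":0}], "gripper": 1}}

```text
time: 18.6
tool_pos: [428.9, -241.3, 6.3]
tcp_rot: [3.141, 0.0, 1.942]
contact_force: [0.3, -0.0, 0.9]
grip_width: 25.8
finger_force: 30.0
```

Call:
{"fn": "carry_out", "kwargs": {"plan": [{"tx":0,"ty":0,"tz":20,"rx":0,"ry":0,"rz":0},{"tx":0,"ty":0,"tz":45,"rx":0,"ry":0,"rz":0},{"tx":10,"ty":10,"tz":40,"rx":0,"ry":0,"rz":0},{"tx":13.8,"ty":37.5,"tz":0,"rx":0,"ry":0,"rz":-0.0704},{"tx":13.8,"ty":37.5,"tz":0,"rx":0,"ry":0,"rz":-0.0704},{"tx":13.8,"ty":37.5,"tz":0,"rx":0,"ry":0,"rz":-0.0704},{"tx":13.8,"ty":37.5,"tz":0,"rx":0,"ry":0,"rz":-0.0704},{"tx":13.8,"ty":37.5,"tz":0,"rx":0,"ry":0,"rz":-0.0704},{"tx":13.8,"ty":37.5,"tz":0,"rx":0,"ry":0,"rz":-0.0704},{"tx":13.8,"ty":37.5,"tz":0,"rx":0,"ry":0,"rz":-0.0704},{"tx":13.8,"ty":37.5,"tz":0,"rx":0,"ry":0,"rz":-0.0704},{"tx":0,"ty":0,"tz":0,"rx":0,"ry":0,"rz":0}], "gripper": 1}}

```text
time: 19.8
tool_pos: [549.9, 72.9, 110.8]
tcp_rot: [3.141, -0.001, 1.381]
contact_force: [-0.2, -0.6, -0.9]
grip_width: 25.7
finger_force: 30.0
```

Call:
{"fn": "carry_out", "kwargs": {"plan": [{"tx":0,"ty":0,"tz":-25,"rx":0,"ry":0,"rz":0},{"tx":0,"ty":0,"tz":-22,"rx":0,"ry":0,"rz":0},{"tx":0,"ty":0,"tz":0,"rx":0,"ry":0,"rz":0},{"tx":0,"ty":0,"tz":0,"rx":0,"ry":0,"rz":0}], "gripper": 1}}

```text
time: 20.2
tool_pos: [548.8, 68.3, 64.2]
tcp_rot: [-3.14, 0.0, 1.378]
contact_force: [0.4, 0.4, -1.2]
grip_width: 25.7
finger_force: 30.0
```

Call:
{"fn": "carry_out", "kwargs": {"plan": [{"tx":0.7,"ty":0.4,"tz":-15,"rx":0,"ry":0,"rz":0},{"tx":0,"ty":0,"tz":-10,"rx":0,"ry":0,"rz":0},{"tx":0,"ty":0,"tz":-3,"rx":0,"ry":0,"rz":0},{"tx":0,"ty":0,"tz":0,"rx":0,"ry":0,"rz":0},{"tx":0,"ty":0,"tz":0,"rx":0,"ry":0,"rz":0}], "gripper": 1}}

```text
time: 20.7
tool_pos: [550.2, 69.1, 36.8]
tcp_rot: [3.141, -0.0, 1.379]
contact_force: [-0.3, 0.3, -0.8]
grip_width: 25.8
finger_force: 30.0
```

Call:
{"fn": "carry_out", "kwargs": {"plan": [{"tx":0,"ty":0,"tz":-2,"rx":0,"ry":0,"rz":0},{"tx":0,"ty":0,"tz":-2,"rx":0,"ry":0,"rz":0},{"tx":0,"ty":0,"tz":0,"rx":0,"ry":0,"rz":0},{"tx":0,"ty":0,"tz":0,"rx":0,"ry":0,"rz":0}], "gripper": 1}}

```text
time: 21.1
tool_pos: [549.9, 69.1, 32.3]
tcp_rot: [3.141, 0.0, 1.379]
contact_force: [-0.8, 0.3, -0.8]
grip_width: 25.6
finger_force: 30.0
```

Call:
{"fn": "carry_out", "kwargs": {"plan": [{"tx":0,"ty":0,"tz":0,"rx":0,"ry":0,"rz":0},{"tx":0,"ty":0,"tz":0,"rx":0,"ry":0,"rz":0},{"tx":0,"ty":0,"tz":0,"rx":0,"ry":0,"rz":0},{"tx":0,"ty":0,"tz":0,"rx":0,"ry":0,"rz":0}], "gripper": 0.6}}

```text
time: 21.5
tool_pos: [549.9, 69.2, 32.3]
tcp_rot: [3.141, -0.0, 1.379]
contact_force: [-0.8, -0.1, 0.4]
grip_width: 36.8
finger_force: 0.0
```

Call:
{"fn": "carry_out", "kwargs": {"plan": [{"tx":0,"ty":0,"tz":20,"rx":0,"ry":0,"rz":0},{"tx":0,"ty":0,"tz":30,"rx":0,"ry":0,"rz":0},{"tx":0,"ty":-20,"tz":40,"rx":0,"ry":0,"rz":0},{"tx":0,"ty":-30,"tz":30,"rx":0,"ry":0,"rz":0},{"tx":-10,"ty":-40,"tz":15,"rx":0,"ry":0,"rz":0},{"tx":0,"ty":0,"tz":0,"rx":0,"ry":0,"rz":0},{"tx":0,"ty":0,"tz":0,"rx":0,"ry":0,"rz":0}], "gripper": 1}}

```text
time: 22.2
tool_pos: [539.8, -21.5, 167.6]
tcp_rot: [3.141, -0.0, 1.376]
contact_force: [0.2, 1.3, 0.2]
grip_width: 0.9
finger_force: 0.0
```

Run:
```python
from h import *
import cv2,pickle
m=bot.camera_model("wrist");o=bot.get_obs();pickle.dump(m,open("w5.pkl","wb"))
i=bot.capture("wrist")[:,:,::-1];cv2.imwrite("pics/w5.png",i);print(o["tool_pos"],o["tcp_rot"],o["time"],o["grip_width"])
```

```text
[539.79145583 -21.46978494 167.55371824] [ 3.14084041e+00 -2.87154525e-04  1.37649783e+00] 22.2 0.9100706734087654
```

View pics/w5.png

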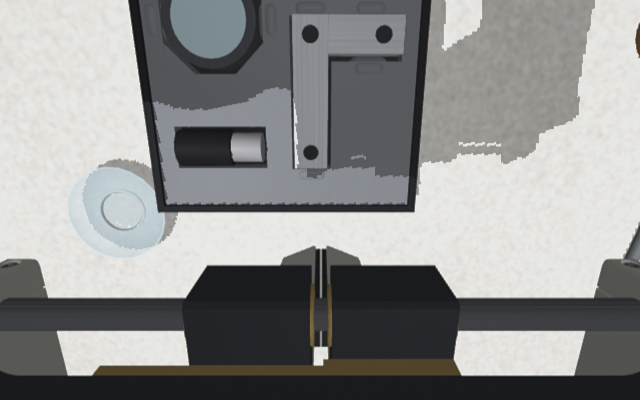

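The bracket lies in the L cutout, with screws at (310,34), (384,34) and (311,152). I'll press it alternately at the far end, the corner and the short arm.

Call:
{"fn": "carry_out", "kwargs": {"plan": [{"tx":-1,"ty":34.5,"tz":-35,"rx":0,"ry":0,"rz":0},{"tx":0,"ty":0,"tz":-45,"rx":0,"ry":0,"rz":0},{"tx":0,"ty":0,"tz":-30,"rx":0,"ry":0,"rz":0},{"tx":0,"ty":0,"tz":-6,"rx":0,"ry":0,"rz":0},{"tx":0,"ty":0,"tz":0,"rx":0,"ry":0,"rz":0},{"tx":0,"ty":0,"tz":-3,"rx":0,"ry":0,"rz":0},{"tx":0,"ty":0,"tz":-3,"rx":0,"ry":0,"rz":0},{"tx":0,"ty":0,"tz":-2,"rx":0,"ry":0,"rz":0},{"tx":0,"ty":0,"tz":0,"rx":0,"ry":0,"rz":0},{"tx":0,"ty":0,"tz":0,"rx":0,"ry":0,"rz":0}], "gripper": 1}}

```text
time: 23.25
tool_pos: [539.5, 13.5, 43.9]
tcp_rot: [3.14, -0.0, 1.378]
contact_force: [0.8, -0.5, 2.0]
grip_width: 0.5
finger_force: 1.0
```

Call:
{"fn": "carry_out", "kwargs": {"plan": [{"tx":0,"ty":0,"tz":-2,"rx":0,"ry":0,"rz":0},{"tx":0,"ty":0,"tz":-2,"rx":0,"ry":0,"rz":0},{"tx":0,"ty":0,"tz":0,"rx":0,"ry":0,"rz":0}], "gripper": 1}}

```text
time: 23.55
tool_pos: [538.6, 13.6, 38.9]
tcp_rot: [-3.141, 0.0, 1.379]
contact_force: [0.5, -1.0, -0.6]
grip_width: 0.6
finger_force: 0.4
```

Call:
{"fn": "carry_out", "kwargs": {"plan": [{"tx":0,"ty":0,"tz":25,"rx":0,"ry":0,"rz":0},{"tx":8,"ty":43,"tz":0,"rx":0,"ry":0,"rz":0},{"tx":8,"ty":45,"tz":0,"rx":0,"ry":0,"rz":0},{"tx":0,"ty":0,"tz":-10,"rx":0,"ry":0,"rz":0},{"tx":0,"ty":0,"tz":-6,"rx":0,"ry":0,"rz":0},{"tx":0,"ty":0,"tz":0,"rx":0,"ry":0,"rz":0},{"tx":0,"ty":0,"tz":-3,"rx":0,"ry":0,"rz":0},{"tx":0,"ty":0,"tz":-3,"rx":0,"ry":0,"rz":0},{"tx":0,"ty":0,"tz":-3,"rx":0,"ry":0,"rz":0},{"tx":0,"ty":0,"tz":0,"rx":0,"ry":0,"rz":0},{"tx":0,"ty":0,"tz":0,"rx":0,"ry":0,"rz":0}], "gripper": 1}}

```text
time: 24.65
tool_pos: [554.6, 100.7, 39.2]
tcp_rot: [-3.141, 0.0, 1.377]
contact_force: [-1.7, 0.7, 1.1]
grip_width: 0.3
finger_force: 1.0
```

Call:
{"fn": "carry_out", "kwargs": {"plan": [{"tx":0,"ty":0,"tz":25,"rx":0,"ry":0,"rz":0},{"tx":22,"ty":-5,"tz":0,"rx":0,"ry":0,"rz":0},{"tx":23,"ty":-6,"tz":0,"rx":0,"ry":0,"rz":0},{"tx":0,"ty":0,"tz":-10,"rx":0,"ry":0,"rz":0},{"tx":0,"ty":0,"tz":-6,"rx":0,"ry":0,"rz":0},{"tx":0,"ty":0,"tz":0,"rx":0,"ry":0,"rz":0},{"tx":0,"ty":0,"tz":-3,"rx":0,"ry":0,"rz":0},{"tx":0,"ty":0,"tz":-3,"rx":0,"ry":0,"rz":0},{"tx":0,"ty":0,"tz":-2,"rx":0,"ry":0,"rz":0},{"tx":0,"ty":0,"tz":-2,"rx":0,"ry":0,"rz":0},{"tx":0,"ty":0,"tz":0,"rx":0,"ry":0,"rz":0},{"tx":0,"ty":0,"tz":0,"rx":0,"ry":0,"rz":0}], "gripper": 1}}

```text
time: 25.85
tool_pos: [600.4, 90.8, 38.5]
tcp_rot: [3.14, -0.0, 1.379]
contact_force: [1.9, 0.7, 2.4]
grip_width: 0.1
finger_force: 1.6
```

Call:
{"fn": "carry_out", "kwargs": {"plan": [{"tx":0,"ty":0,"tz":-2,"rx":0,"ry":0,"rz":0},{"tx":0,"ty":0,"tz":-2,"rx":0,"ry":0,"rz":0},{"tx":0,"ty":0,"tz":-1,"rx":0,"ry":0,"rz":0},{"tx":0,"ty":0,"tz":0,"rx":0,"ry":0,"rz":0},{"tx":0,"ty":0,"tz":0,"rx":0,"ry":0,"rz":0}], "gripper": 1}}

```text
time: 26.35
tool_pos: [600.6, 90.8, 34.3]
tcp_rot: [3.14, -0.001, 1.379]
contact_force: [1.5, 0.7, 10.2]
grip_width: 0.4
finger_force: 5.0
```

Short arm is home at 34.3. Next the far end, P1, then the corner.

Call:
{"fn": "carry_out", "kwargs": {"plan": [{"tx":0,"ty":0,"tz":30,"rx":0,"ry":0,"rz":0},{"tx":-31,"ty":-39,"tz":0,"rx":0,"ry":0,"rz":0},{"tx":-31,"ty":-39,"tz":0,"rx":0,"ry":0,"rz":0},{"tx":0,"ty":0,"tz":-12,"rx":0,"ry":0,"rz":0},{"tx":0,"ty":0,"tz":-8,"rx":0,"ry":0,"rz":0},{"tx":0,"ty":0,"tz":0,"rx":0,"ry":0,"rz":0},{"tx":0,"ty":0,"tz":-3,"rx":0,"ry":0,"rz":0},{"tx":0,"ty":0,"tz":-3,"rx":0,"ry":0,"rz":0},{"tx":0,"ty":0,"tz":-2,"rx":0,"ry":0,"rz":0},{"tx":0,"ty":0,"tz":-2,"rx":0,"ry":0,"rz":0},{"tx":0,"ty":0,"tz":0,"rx":0,"ry":0,"rz":0},{"tx":0,"ty":0,"tz":0,"rx":0,"ry":0,"rz":0}], "gripper": 1}}

```text
time: 27.55
tool_pos: [538.2, 13.2, 34.3]
tcp_rot: [3.141, -0.0, 1.379]
contact_force: [-1.9, 1.4, 9.3]
grip_width: 0.4
finger_force: 4.3
```

Call:
{"fn": "carry_out", "kwargs": {"plan": [{"tx":0,"ty":0,"tz":30,"rx":0,"ry":0,"rz":0},{"tx":9,"ty":44,"tz":0,"rx":0,"ry":0,"rz":0},{"tx":9,"ty":44,"tz":0,"rx":0,"ry":0,"rz":0},{"tx":0,"ty":0,"tz":-12,"rx":0,"ry":0,"rz":0},{"tx":0,"ty":0,"tz":-8,"rx":0,"ry":0,"rz":0},{"tx":0,"ty":0,"tz":0,"rx":0,"ry":0,"rz":0},{"tx":0,"ty":0,"tz":-3,"rx":0,"ry":0,"rz":0},{"tx":0,"ty":0,"tz":-3,"rx":0,"ry":0,"rz":0},{"tx":0,"ty":0,"tz":-2,"rx":0,"ry":0,"rz":0},{"tx":0,"ty":0,"tz":-2,"rx":0,"ry":0,"rz":0},{"tx":0,"ty":0,"tz":0,"rx":0,"ry":0,"rz":0},{"tx":0,"ty":0,"tz":0,"rx":0,"ry":0,"rz":0}], "gripper": 1}}

```text
time: 28.75
tool_pos: [556.0, 100.0, 34.3]
tcp_rot: [3.141, 0.0, 1.378]
contact_force: [-3.6, -1.7, 8.0]
grip_width: 0.3
finger_force: 3.9
```

Call:
{"fn": "carry_out", "kwargs": {"plan": [{"tx":0,"ty":0,"tz":-1,"rx":0,"ry":0,"rz":0},{"tx":0,"ty":0,"tz":0,"rx":0,"ry":0,"rz":0},{"tx":0,"ty":0,"tz":0,"rx":0,"ry":0,"rz":0}], "gripper": 1}}

```text
time: 29.05
tool_pos: [556.0, 100.1, 34.2]
tcp_rot: [3.14, 0.0, 1.379]
contact_force: [-4.9, -2.1, 14.9]
grip_width: 0.2
finger_force: 7.7
```

Call:
{"fn": "carry_out", "kwargs": {"plan": [{"tx":0,"ty":0,"tz":20,"rx":0,"ry":0,"rz":0},{"tx":44,"ty":-10,"tz":0,"rx":0,"ry":0,"rz":0},{"tx":0,"ty":0,"tz":-10,"rx":0,"ry":0,"rz":0},{"tx":0,"ty":0,"tz":-5,"rx":0,"ry":0,"rz":0},{"tx":0,"ty":0,"tz":0,"rx":0,"ry":0,"rz":0},{"tx":0,"ty":0,"tz":-3,"rx":0,"ry":0,"rz":0},{"tx":0,"ty":0,"tz":-2,"rx":0,"ry":0,"rz":0},{"tx":0,"ty":0,"tz":0,"rx":0,"ry":0,"rz":0},{"tx":0,"ty":0,"tz":0,"rx":0,"ry":0,"rz":0}], "gripper": 1}}

```text
time: 29.95
tool_pos: [599.1, 90.8, 34.2]
tcp_rot: [3.142, 0.0, 1.379]
contact_force: [-5.5, -1.7, 14.3]
grip_width: 0.3
finger_force: 7.0
```

Call:
{"fn": "carry_out", "kwargs": {"plan": [{"tx":0,"ty":0,"tz":30,"rx":0,"ry":0,"rz":0},{"tx":-31,"ty":-39,"tz":0,"rx":0,"ry":0,"rz":0},{"tx":-31,"ty":-37,"tz":0,"rx":0,"ry":0,"rz":0},{"tx":0,"ty":0,"tz":-20,"rx":0,"ry":0,"rz":0},{"tx":0,"ty":0,"tz":-5,"rx":0,"ry":0,"rz":0},{"tx":0,"ty":0,"tz":0,"rx":0,"ry":0,"rz":0},{"tx":0,"ty":0,"tz":-3,"rx":0,"ry":0,"rz":0},{"tx":0,"ty":0,"tz":-2,"rx":0,"ry":0,"rz":0},{"tx":0,"ty":0,"tz":0,"rx":0,"ry":0,"rz":0},{"tx":0,"ty":0,"tz":0,"rx":0,"ry":0,"rz":0}], "gripper": 1}}

```text
time: 30.95
tool_pos: [538.8, 15.3, 34.2]
tcp_rot: [3.139, -0.0, 1.38]
contact_force: [-4.3, 1.1, 14.6]
grip_width: 0.5
finger_force: 7.2
```

Call:
{"fn": "carry_out", "kwargs": {"plan": [{"tx":0,"ty":0,"tz":40,"rx":0,"ry":0,"rz":0},{"tx":0,"ty":0,"tz":45,"rx":0,"ry":0,"rz":0},{"tx":0,"ty":-25,"tz":40,"rx":0,"ry":0,"rz":0},{"tx":-10,"ty":-40,"tz":20,"rx":0,"ry":0,"rz":0},{"tx":0,"ty":0,"tz":40,"rx":0,"ry":0,"rz":0},{"tx":0,"ty":0,"tz":0,"rx":0,"ry":0,"rz":0},{"tx":0,"ty":0,"tz":0,"rx":0,"ry":0,"rz":0}], "gripper": 1}}

```text
time: 31.65
tool_pos: [528.5, -50.0, 218.2]
tcp_rot: [3.139, 0.0, 1.379]
contact_force: [-0.2, -0.9, -1.1]
grip_width: 0.6
finger_force: 0.0
```

Run:
```python
from h import *
import cv2
a=bot.capture("wrist")[:270,:,::-1];b=bot.capture("top")[138:252,122:262,::-1]
b=cv2.resize(b,None,fx=2.8,fy=2.8);o=np.zeros((590,640,3),np.uint8);o[:270]=a;o[270:270+b.shape[0],:b.shape[1]]=b
cv2.imwrite("pics/end.png",o)
```

```text
(no output)
```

View pics/end.png

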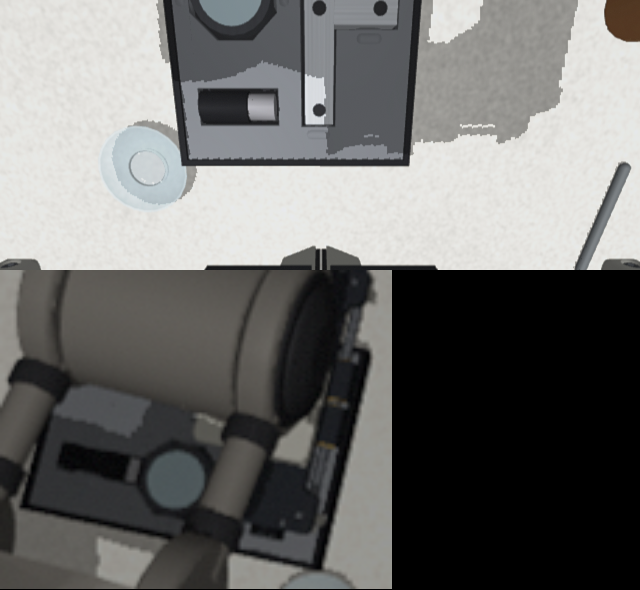

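The magnifier and bracket are both seated in their cutouts, with the eyepiece untouched at (238,107). The pressed tops read 34.2–34.3 mm against the expected 34 mm, so I'm handing it in.

```bash
python3 -c "
from plant import bot
print(bot.close_job())"
```

```text
the job is handed in; nothing more can be done
None
```

The magnifier and the bracket are pressed home in their cutouts: their tops measured about 34.2 mm at every pressing point, against 34 mm expected. The eyepiece was left in place, and the job was handed in after about 32 s on the robot clock.

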